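# Slide the inspected board out to the marked stop

### The arm

A 7-joint arm with a two-finger parallel gripper is mounted at the origin on the work surface. World frame = base frame: x ahead of the robot, y to its left, z up, the work surface at z = 0. Lengths are in m, angles in degrees, forces in N, time in s.
With the tool pointing down it reaches from about 0.425 to 0.875 m from the base axis. Payload 4.7 kg.
Tool frame: the origin (TCP) lies midway between the tips of the shut fingers; the grasp point (between the pads) lies 19 mm behind it; z points along the fingers, y is the line along which they close (so a half turn about z gives the same grasp; the last joint's range is limited). The gripper opens to 87 mm and grips with 3 to 60 N. Pads are 19 mm wide; open, the fingers measure 117 mm over their backs; the gripper's body (75 mm by 190 mm) begins 51 mm behind the grasp point.
Start: joints at [76.725, 18.392, -4.016, 83.108, 1.295, 78.541, -3.26], TCP at [0.158, -0.63, 0.223] pointing down, gripper open.
Joint ranges: [-163.93, 163.93], [-17.29, 119.83], [-79.2, 71.16], [3.27, 140.29], [-89.18, 269.18], [5.43, 117.66], [-154.24, 154.24]. Speed limits (degrees/s): [147.25, 147.25, 180, 180, 180, 180, 180].

### API

Orientations are given as [roll, pitch, yaw] about the fixed x, y, z axes, in that order (R = Rz(yaw) Ry(pitch) Rx(roll)).
In Python, from cell import env, viewer, boxes_of, masks_of gives the robot as it stands. The module is installed in compiled form; this text tells all that it offers.
- The arm moves only by the tool apply_moves, never from a script. Its argument "moves" is a list of rows, each a list of 7 numbers: the shift along the tool's x, y, z scaled (see below), then the turn, a rotation vector about the tool's x, y, z scaled (see below), then the opening, from 0 (shut) to 1 (fully open). A call has 1 to 20 rows; each row is the pose to reach, as a shift and turn from the pose commanded when the call began, along the tool's axes at that moment; what a row does not reach only later rows make up. The controller multiplies each number of a shift by 0.2 m and each number of a turn by 1.5 rad. A row lasts 1/10 s, in which the tool goes at most 50 mm and 8.59 degrees, less where a joint would pass 70% of its speed; a pose out of reach is approached as far as the arm can. A call with a number of a shift or a turn outside -1 to 1 is refused whole. A call with a gripper value outside its range is refused whole. The fingers move at their own pace and stop on an object; "grip_force" is the grip in N (left out, the last holds). Time passes only in rows, so rows that repeat a pose let the fingers close. It gives the time, the measured TCP pose, the force, the opening and the grip force at its end, in the units of the state.
- env.get_obs(): the state, without advancing time (a new reading comes with each control period).
- viewer.read_camera(name): name is "scene" or "side" or "wrist"; returns the picture (420x560x3 uint8, red, green, blue); there is no depth.
- viewer.get_calibration(name): a dict with "fov_y" (degrees; the focal length in pixels is half the picture's height over the tangent of half this angle, whatever the lens; pixels are square), "cx", "cy" (the principal point, pixels), "k1" (the pictures are not rectified: a ray, as slopes to the right and down, at radius r is drawn at 1 + k1 r^2 times it, then the intrinsics apply), "position" and "orientation" of the camera in the world. Camera axes: x right, y up, looking along -z (the intrinsics and any distortion apply to the point x, -y, -z); pixel columns grow to the right and rows downward; lengths in m; the calibration is good to about 2 mm. A picture is of the moment at which its call begins: read the wrist's pose just before it. get_calibration takes no time and is no camera call; for the wrist camera it gives the pose at the moment of the call.
- env.sign_off(): hands the job in; it is judged then, once.
Trained networks look in the newest picture that a camera, given by its name, has taken for a name from the list of things; names that differ only in an ending like _2 or _b are one class to them, and where a whole thing is asked for, a point or a joint stands for the part that bears it (a point fixed in the world has none). Each returns a list of dicts, best first, with "conf" (0 to 1); they miss things now and then, are a little off and sometimes report something else, mostly with a low value. They report only what shows in the picture. A call takes as long as a camera call.
- boxes_of(camera, target): "location" ([column, row] in pixels, amid what is visible of it).
- masks_of(camera, target): "pixels" (420x560 bool, what is visible of it) and "location" ([column, row] in pixels, amid what is visible of it).
The state is a dict: "time_s": time; "qpos": joint angles; "joint_velocities": joint speeds; "effort": joint torques, N m; "tool_pos": TCP position; "tool_rot": TCP orientation; "force": force on the tool from outside, world axes, zero at the start; "wrist_torque": the same for the moment, N m; "grip_width": finger opening in m; "grasp_force": force on a finger pad.
Only numpy, scipy, OpenCV 4.12 (cv2) and the standard library are available. Lean on these libraries where they do the work, as an engineer would, in place of code of your own. Each camera call takes 0.05 s, during which the arm holds its last target. There are 200 camera calls.

### The job

The board under the microscope has been inspected: press down the orange brake pad in the middle of the black carriage to free it and, keeping the pad pressed, push the carriage along its rail right up against the orange stop with the white line. Then let the pad come up so that the brake holds the carriage there. Touch it with the fingers only, do not force the carriage while its brake is on, do not knock the microscope, and leave the loose things on the bench where they are.

Things in the scene. Friction and masses are not known exactly. Their poses are not given: they have to be found in the camera images.
- carriage: the black carriage, which slides along the rail's y axis and cannot come off it: a block 90 mm along the rail and 90 mm across, its deck 50 mm above the bench. Origin on the rail's centre line at bench height, below the middle of the block; axes as the rail's. With the brake free it runs with 1 to 2 N of drag and stops when no longer pushed
- nest (a point): middle of the green circuit board that the carriage carries in an 80 x 80 mm nest on a flat arm, 130 mm from the rail's centre line on the rail's +x side; the nest's rim is 46 mm above the bench
- brake_pad (a joint): how far the brake pad is pressed down, in m: 0 = up, brake on; 0.008 = fully down. The spring brake holds the carriage with 20 to 30 N until the pad is pressed: this takes 7 N to start and 9.4 N at full depth, and from 1 mm down the carriage is free. Let go, the pad springs up and the brake grips again
- pad_top (a point): centre of the top face of the orange brake pad in the middle of the carriage: 45 x 45 mm, 47 mm above the bench when up, 3 mm below the deck, in a 48 mm square window through the deck. A fingertip in the window presses the pad and can push on the window's upright walls; by rubbing on the pad it also drags the carriage. The point moves with carriage and pad
- rail: the slide's base, fixed to the bench: aluminium plate 110 x 500 x 10 mm with a steel profile rail along its y axis; origin under its middle, at bench height; its x axis points to the side of the microscope
- marked_stop: the marked stop, on either side of the carriage: orange block fixed on the rail, white line across its top, 76 mm across, 24 mm along the rail, top 50 mm above the bench, rubber bumpers 3 mm proud on both faces, a knurled screw on its -x side. Origin on the rail's centre line at bench height, axes as the rail's. With the carriage touching, the pad's centre is 60 mm from it along the rail
- plain_stop: the other stop, the same size but grey and without a line, on the other side of the carriage
- microscope: low video microscope, fixed: upright lens tube 34 mm across, from 88 to 176 mm above the bench, held by an orange arm at 147 mm height (44 mm collar) from a post 125 mm farther along its own +x (top 180 mm, foot 68 mm across). Origin on the bench under the lens, about 130 mm from the rail's centre line on its +x side
- positioner: bystander, loose: a probe positioner: black magnetic base 60 x 44 mm, silver and black stages and three knurled knobs, 64 mm tall; origin under the base
- chip_tray: bystander, loose: black open chip tray, 70 x 70 x 14 mm, nine pockets; origin under its centre
- tweezers: bystander, loose: steel tweezers lying flat, 135 mm long, 6 mm thick, along x; origin under the middle
- spare_objective: bystander, loose: spare brass microscope objective standing upright, 34 mm across, 44 mm tall; origin under its centre
- solvent_bottle: bystander, loose: white round bottle with a blue cap, 54 mm across, 110 mm tall; origin under its centre
- driver: bystander, loose: small screwdriver with a dark blue handle lying along x, 130 mm long, 26 mm thick; origin under the middle
- wafer_carrier: bystander, loose: flat round grey wafer carrier, 114 mm across, 23 mm tall; origin under its centre

How it is judged:
By the outcome, as a careful person would: the job done as asked, in the order asked, and still so for the second after the job is handed in, with the robot touching nothing.
It also fails if it takes over 38 s, if anything falls off the work surface, if the arm or the gripper's body presses on something with over 40 N, if the wrist force passes 120 N, or if a joint passes its speed limit or range.

## Working session

There is one attempt and no reset: what is moved stays moved. The work goes in short steps, Python scripts to look and compute and a tool call to move; the robot and the scene stay as the last step left them, time stands still between calls to the robot, and variables do not carry over. Pictures are saved under pics/ and viewed, at most 10 in all, crops included, and the job is handed in when it is done.

Besides the shell and the picture viewer there is one more tool, called after "Request:" as name(argument=value, ...), one argument or row to a line, values as JSON. apply_moves: Moves the arm, as the interface text tells. Shifts and turns lie within -1 to 1; 1 stands for 0.2 m of shift or 1.5 rad of turn. Its arguments: {"type":"object","properties":{"moves":{"type":"array","items":{"type":"array","items":{"type":"number","minimum":-1,"maximum":1}}},"grip_force":{"type":"number"}},"required":["moves"]}

```bash
mkdir -p pics
cat > h.py <<'E'
import numpy as np, cv2
from cell import env, viewer, boxes_of, masks_of
from scipy.spatial.transform import Rotation as R
def rot(o):
    o=np.array(o,float)
    if o.shape==(3,3): return o
    return R.from_euler('xyz',o,degrees=True).as_matrix() if o.size==3 else R.from_quat(o).as_matrix()
def K(c):
    f=210/np.tan(np.radians(c['fov_y'])/2); return f
def ray(c,px):
    f=K(c); d=np.array([(px[0]-c['cx'])/f,(px[1]-c['cy'])/f]); u=d.copy()
    for _ in range(30): u=d/(1+c['k1']*(u@u))
    return rot(c['orientation'])@np.array([u[0],-u[1],-1])
def at(c,px,z):
    r=ray(c,px); p=np.array(c['position']); return p+r*(z-p[2])/r[2]
def proj(c,P):
    q=rot(c['orientation']).T@(np.array(P)-c['position']); u=np.array([q[0],-q[1]])/-q[2]
    return u*(1+c['k1']*(u@u))*K(c)+[c['cx'],c['cy']]
def snap(n,fn):
    c=viewer.get_calibration(n); im=viewer.read_camera(n); cv2.imwrite('pics/'+fn,im[:,:,::-1]); return c
E
python3 - <<'E'
from h import *
o=env.get_obs(); print(o['time_s'],o['tool_pos'],o['tool_rot'],o['force'])
H={'pad_top':.047,'carriage':.05,'marked_stop':.05,'plain_stop':.05,'nest':.046,'microscope':.1,'rail':.01,'solvent_bottle':.06,'positioner':.03}
ims=[]
for n in ['scene','side','wrist']:
    c=snap(n,n+'0.png'); print(n,c)
    ims.append(n)
    for t,z in H.items():
        if n=='wrist' and t not in('pad_top','marked_stop','microscope'): continue
        for b in boxes_of(n,t)[:2]: print(t,np.round(b['location']),round(b['conf'],2),at(c,b['location'],z).round(3))
E
```

```text
0.0 [ 0.15799548 -0.6299406   0.22147426] [-1.79891899e+02  5.84014808e-03  1.40865896e+01] [-0.36156585 -0.5263834   0.5648516 ]
scene {'fov_y': 45.27416424443633, 'cx': 272.08712630283384, 'cy': 205.78103662849188, 'k1': 0.002533006734887641, 'position': array([ 1.17199198, -0.58885638,  0.64803623]), 'orientation': array([56.12866917,  1.08619674, 47.14227708])}
pad_top [288. 212.] 0.61 [0.547 0.02  0.047]
carriage [306. 228.] 0.59 [0.616 0.003 0.05 ]
carriage [420. 188.] 0.22 [0.689 0.294 0.05 ]
marked_stop [229. 239.] 0.82 [ 0.538 -0.131  0.05 ]
marked_stop [288. 208.] 0.25 [0.54  0.028 0.05 ]
plain_stop [367. 184.] 0.77 [0.598 0.221 0.05 ]
plain_stop [303. 227.] 0.48 [0.61  0.002 0.05 ]
nest [307. 229.] 0.85 [0.616 0.006 0.046]
microscope [375. 227.] 0.71 [0.749 0.045 0.1  ]
microscope [289. 210.] 0.65 [ 0.599 -0.028  0.1  ]
rail [286. 236.] 0.75 [ 0.57  -0.006  0.01 ]
solvent_bottle [178. 283.] 0.74 [ 0.583 -0.278  0.06 ]
positioner [316. 171.] 0.84 [0.451 0.21  0.03 ]
positioner [179. 282.] 0.16 [ 0.553 -0.26   0.03 ]
side {'fov_y': 57.81015562802507, 'cx': 277.5256319158409,
[... 298 characters left out ...]
9 [ 0.509 -0.109  0.05 ]
plain_stop [203. 287.] 0.92 [0.562 0.232 0.05 ]
plain_stop [346. 225.] 0.21 [ 0.381 -0.03   0.05 ]
nest [251. 207.] 0.77 [0.583 0.016 0.046]
microscope [180. 166.] 0.59 [0.758 0.023 0.1  ]
rail [240. 237.] 0.75 [0.579 0.074 0.01 ]
rail [300. 249.] 0.69 [0.451 0.044 0.01 ]
solvent_bottle [313. 140.] 0.84 [ 0.551 -0.247  0.06 ]
solvent_bottle [126. 314.] 0.4 [0.645 0.343 0.06 ]
positioner [268. 311.] 0.85 [0.439 0.21  0.03 ]
wrist {'fov_y': 70.68985437614126, 'cx': 280.1014580001702, 'cy': 211.27073852031725, 'k1': -0.02201877866477593, 'position': array([ 0.22189103, -0.61528562,  0.38405448]), 'orientation': array([-1.39626942e+01, -4.35086908e-02, -7.58824985e+01])}
```

View pics/scene0.png

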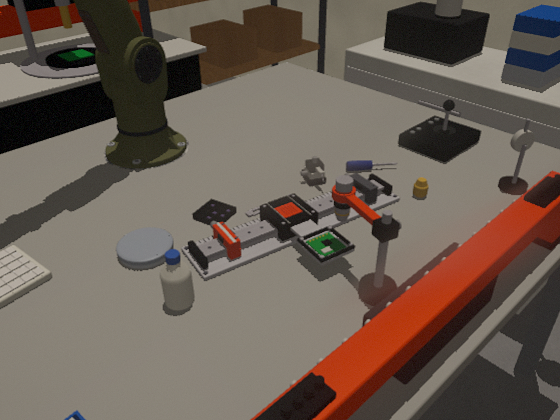

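View pics/side0.png

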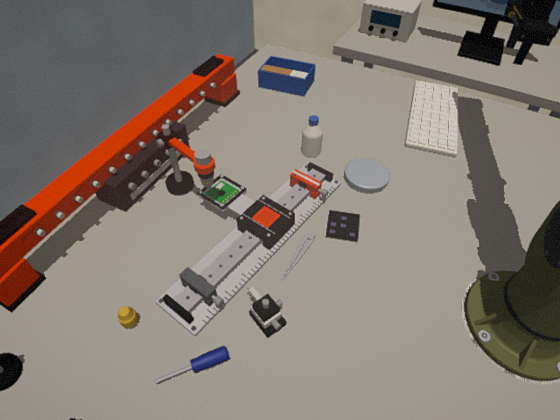

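The scene view shows the orange pad at (288,212), the marked stop at (228,240), the board at (325,243) and the lens at (343,200). The side view shows the pad at (265,217), the stop at (306,181), the board at (223,190) and the lens at (205,163). Next I'll refine these by colour.

Run:
```python
from h import *
def blob(im,kind,near,rad):
    h=cv2.cvtColor(im,cv2.COLOR_BGR2HSV); H,S,V=cv2.split(h)
    m=((H<12)|(H>172))&(S>170)&(V>90) if kind=='o' else (H>40)&(H<80)&(S>110)&(V>40)
    n,l,st,ce=cv2.connectedComponentsWithStats(m.astype(np.uint8))
    k=[i for i in range(1,n) if np.hypot(*(ce[i]-near))<rad and st[i,4]>15]
    k=max(k,key=lambda i:st[i,4]); 
    cnt=cv2.findContours((l==k).astype(np.uint8),0,2)[0][0]
    return ce[k],st[k],cv2.approxPolyDP(cnt,3,True)[:,0]
N={'scene':((288,212),(325,243),(228,240)),'side':((265,217),(223,190),(306,181))}
for n,(p,g,s) in N.items():
    c=viewer.get_calibration(n); im=cv2.imread(f'pics/{n}0.png')
    a=blob(im,'o',p,15); b=blob(im,'g',g,15); d=blob(im,'o',s,20)
    A=at(c,a[0],.047);B=at(c,b[0],.046)
    print(n,'pad',A.round(4),a[1][4],'board',B.round(4),'dist',np.linalg.norm(A-B).round(4),'yaw',np.degrees(np.arctan2(*(B-A)[1::-1])).round(2))
    print(' padcorners',[at(c,q,.047)[:2].round(3).tolist() for q in a[2]])
    print(' stop poly px',d[2].tolist(),[at(c,q,.05)[:2].round(3).tolist() for q in d[2]])
ims=[]
for n,(x0,y0,w,h) in {'scene':(180,150,250,150),'side':(150,120,250,220)}.items():
    im=cv2.imread(f'pics/{n}0.png')[y0:y0+h,x0:x0+w]; ims.append(cv2.resize(im,(400*1,int(h*400/w)),interpolation=3)*1)
H=max(i.shape[0] for i in ims); cv2.imwrite('pics/crop.png',cv2.convertScaleAbs(np.hstack([cv2.copyMakeBorder(i,0,H-i.shape[0],0,0,0) for i in ims]),alpha=1.6))
```

```text
scene pad [0.5421 0.0269 0.047 ] 252 board [ 0.6737 -0.0037  0.046 ] dist 0.1351 yaw -13.1
 padcorners [[0.518, 0.011], [0.557, 0.003], [0.566, 0.043], [0.526, 0.051]]
 stop poly px [[213, 225], [217, 231], [214, 237], [218, 232], [224, 238], [228, 255], [238, 256], [239, 240], [233, 243]] [[0.478, -0.124], [0.5, -0.131], [0.512, -0.147], [0.504, -0.131], [0.528, -0.135], [0.574, -0.162], [0.589, -0.15], [0.553, -0.118], [0.553, -0.132]]
side pad [0.5424 0.0248 0.047 ] 341 board [0.6568 0.0022 0.046 ] dist 0.1167 yaw -11.18
 padcorners [[0.562, 0.001], [0.566, 0.043], [0.524, 0.049], [0.52, 0.006]]
 stop poly px [[291, 174], [291, 185], [300, 179], [310, 185], [309, 189], [319, 187]] [[0.55, -0.116], [0.534, -0.083], [0.524, -0.11], [0.495, -0.103], [0.492, -0.09], [0.475, -0.106]]
```

View pics/crop.png

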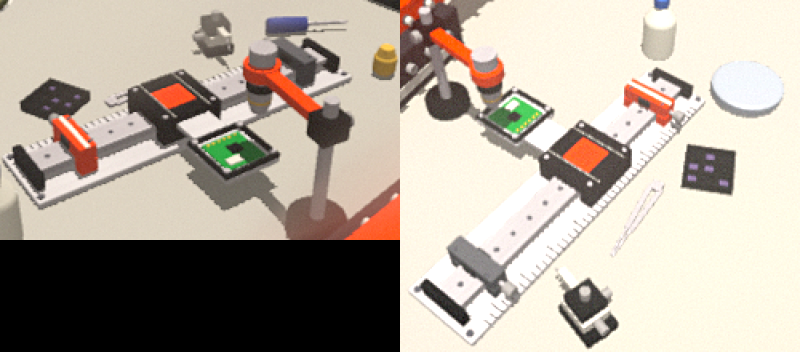

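Request:
apply_moves(
  moves=[
    [0.97, -0.58, 0, 0, 0, 0.303, 0],
    [0.97, -0.58, 0, 0, 0, 0.303, 0],
    [0.97, -0.58, 0, 0, 0, 0.303, 0],
    [0.97, -0.58, 0, 0, 0, 0.303, 0],
    [0.97, -0.58, 0, 0, 0, 0.303, 0],
    [0.97, -0.58, 0, 0, 0, 0.303, 0],
  ],
  grip_force=20,
)

```text
time_s: 1.8
tool_pos: [0.3234, -0.4662, 0.2231]
tool_rot: [-179.9, -0.1, -11.4]
force: [0.1, -0.7, 0.4]
grip_width: 0.0468
grasp_force: 0.0
```

Request:
apply_moves(
  moves=[
    [0.57, -0.94, 0, 0, 0, 0, 0],
    [0.57, -0.94, 0, 0, 0, 0, 0],
    [0.57, -0.94, 0, 0, 0, 0, 0],
    [0.57, -0.94, 0, 0, 0, 0, 0],
    [0.57, -0.94, 0, 0, 0, 0, 0],
  ],
)

```text
time_s: 2.3
tool_pos: [0.4721, -0.3059, 0.2229]
tool_rot: [-179.9, -0.1, -11.6]
force: [-0.1, -0.0, 0.5]
grip_width: 0.007
grasp_force: 0.0
```

Request:
apply_moves(
  moves=[
    [0.15, -0.97, 0, 0, 0, 0, 0],
    [0.15, -0.97, 0, 0, 0, 0, 0],
    [0.15, -0.97, 0, 0, 0, 0, 0],
    [0.15, -0.97, 0, 0, 0, 0, 0],
    [0.15, -0.97, 0, 0, 0, 0, 0],
    [0.15, -0.97, 0, 0, 0, 0, 0],
  ],
)

```text
time_s: 2.9
tool_pos: [0.5383, -0.1266, 0.2226]
tool_rot: [180.0, -0.0, -11.8]
force: [-0.2, -1.9, 0.0]
grip_width: 0.0006
grasp_force: 0.0
```

Run:
```python
from h import *
o=env.get_obs(); print(o['time_s'],o['tool_pos'],o['tool_rot'],o['force'],o['grip_width'])
c=snap('wrist','w1.png'); print(c['position'],c['orientation'])
for t,z in {'pad_top':.047,'marked_stop':.05,'nest':.046}.items():
    for b in boxes_of('wrist',t)[:2]: print(t,np.round(b['location']),round(b['conf'],2),at(c,b['location'],z).round(4))
```

```text
2.9 [ 0.53833811 -0.1266453   0.22263142] [ 1.79955088e+02 -1.09470587e-02 -1.18370612e+01] [-0.22412051 -1.93986202  0.02738957] 0.0005967551916073322
[ 0.6026474  -0.14079928  0.38408581] [-1.39383592e+01 -6.01501283e-02 -1.01806312e+02]
pad_top [280. 209.] 0.24 [ 0.5233 -0.1249  0.047 ]
marked_stop [283. 211.] 0.78 [ 0.5213 -0.1275  0.05  ]
```

View pics/w1.png

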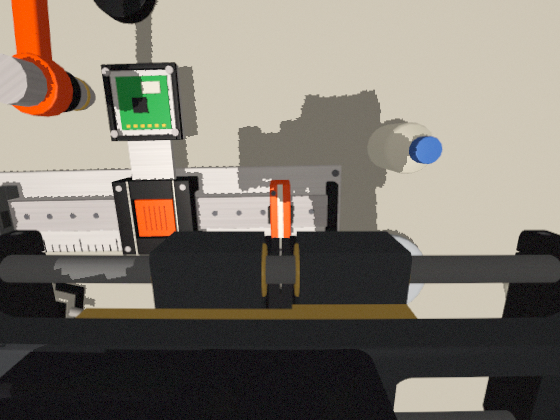

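The wrist view shows the pad at (156,217), the board at (142,103), the white line at (281,210), and the microscope at upper left, clear of the rail.

```bash
python3 - <<'E'
from h import *
import re
c=viewer.get_calibration('wrist'); im=cv2.imread('pics/w1.png'); H,S,V=cv2.split(cv2.cvtColor(im,cv2.COLOR_BGR2HSV))
def cnt(m,x0,y0,x1,y1):
    k=np.zeros_like(m,np.uint8); k[y0:y1,x0:x1]=m[y0:y1,x0:x1]; ys,xs=np.nonzero(k); print(xs.min(),xs.max(),ys.min(),ys.max(),len(xs)); return cv2.minAreaRect(np.c_[xs,ys].astype(np.float32))
o=((H<12)|(H>172))&(S>150)&(V>80)
for nm,m,bx,z in (('pad',o,(125,190,190,245),.047),('board',(H>40)&(H<85)&(S>90),(105,65,180,140),.046),('stop',o,(260,170,300,240),.05)):
    r=cnt(m,*bx); P=[at(c,q,z)[:2].round(4).tolist() for q in cv2.boxPoints(r)]; print(nm,r,at(c,r[0],z).round(4),P)
# white line edges, rail plate far edge
g=cv2.cvtColor(im,cv2.COLOR_BGR2GRAY)
for row in (195,205,215,225): 
    x=np.arange(268,296); w=(S[row,x]<60)&(V[row,x]>150); print(row,x[w], at(c,(x[w].mean(),row),.05).round(4))
E
grep -c . h.py >/dev/null
```

```text
134 175 198 236 1435
pad ((154.61788940429688, 217.36167907714844), (37.76999282836914, 40.4446907043457), 88.45184326171875) [0.5439 0.02   0.047 ] [[0.5701, 0.037], [0.5614, -0.0098], [0.5168, 0.0026], [0.5257, 0.051]]
106 177 65 129 2151
board ((140.92575073242188, 98.34823608398438), (69.86200714111328, 63.756378173828125), 4.184916019439697) [ 0.6743 -0.0059  0.046 ] [[0.6542, 0.0444], [0.7148, 0.0173], [0.6938, -0.0537], [0.6321, -0.0299]]
270 290 180 238 800
stop ((280.0, 209.0), (58.0, 20.0), 90.0) [ 0.5233 -0.1272  0.05  ] [[0.5587, -0.1232], [0.5539, -0.1454], [0.4861, -0.1314], [0.4911, -0.1081]]
195 [] [nan nan nan]
205 [268 269 278 279 280 281 282 293 294 295] [ 0.5275 -0.1303  0.05  ]
215 [278 279 280 281 282 294 295] [ 0.5152 -0.1304  0.05  ]
225 [268 269 278 279 280 281 282 292 293 294 295] [ 0.5037 -0.1264  0.05  ]<stdin>:12: RuntimeWarning: Mean of empty slice.
  ret = ret.dtype.type(ret / rcount)
```

Run:
```python
from h import *
def y(a,b): d=b-a; return np.degrees(np.arctan2(-d[0],d[1])).round(2), np.linalg.norm(d).round(3)
s=viewer.get_calibration('side'); e=viewer.get_calibration('scene'); w=viewer.get_calibration('wrist')
a,b,l=[at(s,p,.01) for p in ((196.9,334.4),(340,181.3),(157.5,301.3))]; print(a,b,l,y(b,a),np.linalg.norm(a-l))
a2,b2,l2=[at(e,p,.01) for p in ((205,278),(398.8,198.8),(183.1,246.9))]; print(a2,b2,l2,y(a2,b2),np.linalg.norm(a2-l2))
print('lens',at(s,(207.5,182.5),.088),at(e,(341,216),.088))
```

```text
[0.53522497 0.30063791 0.01      ] [ 0.44879038 -0.1874801   0.01      ] [0.64029821 0.28110676 0.01      ] (np.float64(-10.04), np.float64(0.496)) 0.10687306568106894
[ 0.55704275 -0.20687762  0.01      ] [0.65014209 0.27671586 0.01      ] [ 0.4499507  -0.18282534  0.01      ] (np.float64(-10.9), np.float64(0.492)) 0.10975983233188893
lens [0.68284498 0.02841718 0.088     ] [0.67214282 0.04178331 0.088     ]
```

Request:
apply_moves(
  moves=[
    [-0.134, -0.743, 0, 0, 0, -0.017, 0],
    [-0.134, -0.743, 0, 0, 0, -0.017, 0],
    [-0.134, -0.743, 0, 0, 0, -0.017, 0],
    [-0.134, -0.743, 0, 0, 0, -0.017, 0],
    [-0.134, -0.743, 0.25, 0, 0, -0.017, 0],
    [-0.134, -0.743, 0.5, 0, 0, -0.017, 0],
    [-0.134, -0.743, 0.71, 0, 0, -0.017, 0],
    [-0.134, -0.743, 0.71, 0, 0, -0.017, 0],
    [-0.134, -0.743, 0.71, 0, 0, -0.017, 0],
    [-0.134, -0.743, 0.71, 0, 0, -0.017, 0],
  ],
)

```text
time_s: 4.1
tool_pos: [0.5449, 0.0236, 0.0833]
tool_rot: [-180.0, -0.3, -10.6]
force: [0.1, -0.7, -0.8]
grip_width: 0.0005
grasp_force: 0.0
```

Run:
```python
from h import *
o=env.get_obs(); print(o['time_s'],o['tool_pos'],o['tool_rot'],o['force'],o['grip_width'])
cs=snap('side','s2.png'); ce=snap('scene','e2.png')
p=np.array(o['tool_pos']); q=[cv2.resize(cv2.imread('pics/'+f)[r:r+100,c:c+130],(390,300),interpolation=2) for f,r,c in (('s2.png',150,200),('e2.png',150,230))]
cv2.imwrite('pics/c2.png',cv2.convertScaleAbs(np.hstack(q),alpha=1.7)); print(proj(cs,p),proj(ce,p))
```

```text
4.1 [0.54490271 0.02358961 0.08328815] [-179.96414201   -0.2547508   -10.55846771] [ 0.07229061 -0.71299907 -0.82360534] 0.00048249024160891974
[264.51388687 203.98476231] [288.09242504 196.16558014]
```

View pics/c2.png

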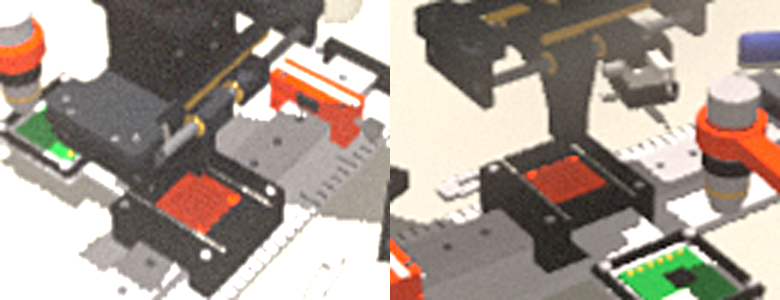

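Both crops show the fingertips centred above the orange pad and clear of the microscope. I'll lower gently.

Request:
apply_moves(
  moves=[
    [-0.01, 0, 0.07, 0, 0, 0, 0],
    [-0.01, 0, 0.14, 0, 0, 0, 0],
    [-0.01, 0, 0.14, 0, 0, 0, 0],
    [-0.01, 0, 0.14, 0, 0, 0, 0],
  ],
)

```text
time_s: 4.6
tool_pos: [0.54, 0.0245, 0.0517]
tool_rot: [180.0, 0.1, -10.5]
force: [0.3, 0.8, -0.0]
grip_width: 0.0003
grasp_force: 0.0
```

Request:
apply_moves(
  moves=[
    [0, 0, 0.02, 0, 0, 0, 0],
    [0, 0, 0.03, 0, 0, 0, 0],
    [0, 0, 0.04, 0, 0, 0, 0],
    [0, 0, 0.05, 0, 0, 0, 0],
    [0, 0, 0.05, 0, 0, 0, 0],
    [0, 0, 0.05, 0, 0, 0, 0],
  ],
)

```text
time_s: 5.2
tool_pos: [0.5411, 0.0245, 0.0437]
tool_rot: [180.0, -0.0, -10.5]
force: [-2.9, -0.3, 7.8]
grip_width: 0.0007
grasp_force: 3.7
```

Request:
apply_moves(
  moves=[
    [0, 0, 0.008, 0, 0, 0, 0],
    [0, 0, 0.008, 0, 0, 0, 0],
    [0, 0.01, 0.008, 0, 0, 0, 0],
    [0, 0.025, 0.008, 0, 0, 0, 0],
    [0, 0.045, 0.008, 0, 0, 0, 0],
    [0, 0.065, 0.008, 0, 0, 0, 0],
    [0, 0.085, 0.008, 0, 0, 0, 0],
    [0, 0.105, 0.008, 0, 0, 0, 0],
    [0, 0.125, 0.008, 0, 0, 0, 0],
    [0, 0.125, 0.008, 0, 0, 0, 0],
  ],
)

```text
time_s: 6.2
tool_pos: [0.5365, -0.0002, 0.0421]
tool_rot: [180.0, -0.0, -10.5]
force: [-2.8, -0.1, 7.8]
grip_width: 0.0004
grasp_force: 4.0
```

```bash
cat > look.py <<'E'
from h import *
import sys
o=env.get_obs(); print(o['time_s'],np.round(o['tool_pos'],4),np.round(o['force'],1))
for n in ('scene','side'):
    c=snap(n,f'{n}_{sys.argv[1]}.png'); im=cv2.imread(f'pics/{n}_{sys.argv[1]}.png'); H,S,V=cv2.split(cv2.cvtColor(im,cv2.COLOR_BGR2HSV))
    m=(H>40)&(H<80)&(S>110)&(V>40); N,l,st,ce=cv2.connectedComponentsWithStats(m.astype(np.uint8))
    for i in range(1,N):
        P=at(c,ce[i],.046)
        if st[i,4]>25 and abs(P[0]-.66)<.06 and abs(P[1])<.2: print(n,'board',P.round(4),st[i,4])
E
python3 look.py 3
```

```text
6.2 [ 5.365e-01 -2.000e-04  4.210e-02] [-2.8 -0.1  7.8]
scene board [ 0.6697 -0.0272  0.046 ] 390
side board [ 0.6657 -0.0197  0.046 ] 200
```

Request:
apply_moves(
  moves=[
    [0, 0.02, 0, 0, 0, 0, 0],
    [0, 0.04, 0, 0, 0, 0, 0],
    [0, 0.06, 0, 0, 0, 0, 0],
    [0, 0.08, 0, 0, 0, 0, 0],
    [0, 0.1, 0, 0, 0, 0, 0],
    [0, 0.12, 0, 0, 0, 0, 0],
    [0, 0.14, 0, 0, 0, 0, 0],
    [0, 0.16, 0, 0, 0, 0, 0],
    [0, 0.18, 0, 0, 0, 0, 0],
    [0, 0.2, 0, 0, 0, 0, 0],
    [0, 0.22, 0, 0, 0, 0, 0],
    [0, 0.24, 0, 0, 0, 0, 0],
    [0, 0.26, 0, 0, 0, 0, 0],
    [0, 0.28, 0, 0, 0, 0, 0],
    [0, 0.28, 0, 0, 0, 0, 0],
  ],
)

```text
time_s: 7.8
tool_pos: [0.526, -0.0554, 0.042]
tool_rot: [180.0, 0.0, -10.5]
force: [-3.0, -0.1, 8.0]
grip_width: 0.0001
grasp_force: 4.0
```

```bash
python3 look.py 4
```

```text
7.8 [ 0.526  -0.0554  0.042 ] [-3.  -0.1  8. ]
scene board [ 0.6594 -0.0822  0.046 ] 419
side board [ 0.6564 -0.0711  0.046 ] 191
```

Request:
apply_moves(
  moves=[
    [0, 0.01, 0, 0, 0, 0, 0],
    [0, 0.018, 0, 0, 0, 0, 0],
    [0, 0.026, 0, 0, 0, 0, 0],
    [0, 0.032, 0, 0, 0, 0, 0],
    [0, 0.038, 0, 0, 0, 0, 0],
    [0, 0.044, 0, 0, 0, 0, 0],
    [0, 0.05, 0, 0, 0, 0, 0],
    [0, 0.05, 0, 0, 0, 0, 0],
  ],
)

```text
time_s: 8.7
tool_pos: [0.5247, -0.0626, 0.0421]
tool_rot: [-179.9, -0.0, -10.4]
force: [-2.7, 5.3, 7.9]
grip_width: 0.0004
grasp_force: 4.0
```

Request:
apply_moves(
  moves=[
    [0, 0.005, 0, 0, 0, 0, 0],
    [0, 0.01, 0, 0, 0, 0, 0],
    [0, 0.015, 0, 0, 0, 0, 0],
    [0, 0.02, 0, 0, 0, 0, 0],
    [0, 0.02, 0, 0, 0, 0, 0],
  ],
)

```text
time_s: 9.2
tool_pos: [0.5253, -0.0665, 0.0426]
tool_rot: [-179.8, -0.2, -10.4]
force: [-0.5, 4.5, 7.5]
grip_width: 0.0003
grasp_force: 3.9
```

```bash
python3 look.py 5
python3 - <<'E'
import cv2,numpy as np
q=[cv2.resize(cv2.imread('pics/'+f)[r:r+100,c:c+130],(390,300),interpolation=2) for f,r,c in (('side_5.png',130,220),('scene_5.png',170,190))]
cv2.imwrite('pics/c5.png',cv2.convertScaleAbs(np.hstack(q),alpha=1.7))
E
```

```text
9.2 [ 0.5253 -0.0665  0.0426] [-0.5  4.5  7.5]
scene board [ 0.658  -0.0893  0.046 ] 428
side board [ 0.6496 -0.0981  0.046 ] 50
side board [ 0.6569 -0.0672  0.046 ] 131
```

View pics/c5.png

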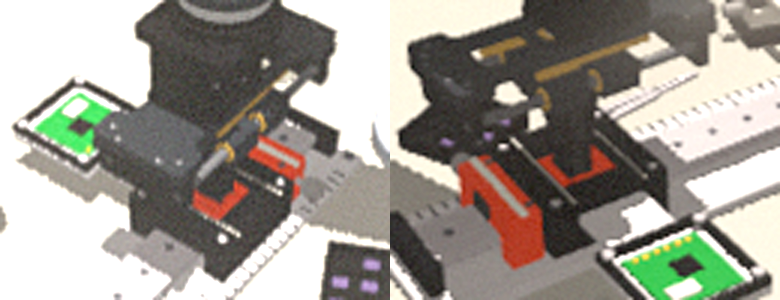

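The crops show the carriage against the orange stop. The lateral force levels off at about 5 N, so the finger is slipping on the pad with the carriage blocked. I'll raise the tool straight up now.

Request:
apply_moves(
  moves=[
    [0, 0, -0.01, 0, 0, 0, 0],
    [0, 0, -0.02, 0, 0, 0, 0],
    [0, 0, -0.03, 0, 0, 0, 0],
    [0, 0, -0.05, 0, 0, 0, 0],
    [0, 0, -0.1, 0, 0, 0, 0],
    [0, 0, -0.3, 0, 0, 0, 0],
    [0, 0, -0.5, 0, 0, 0, 0],
    [0, 0, -0.7, 0, 0, 0, 0],
    [0, 0, -0.9, 0, 0, 0, 0],
    [0, 0, -0.9, 0, 0, 0, 0],
    [0, 0, -0.9, 0, 0, 0, 0],
  ],
)

```text
time_s: 10.4
tool_pos: [0.5238, -0.0694, 0.2222]
tool_rot: [180.0, -0.1, -10.5]
force: [-1.8, 0.2, -0.7]
grip_width: 0.0003
grasp_force: 0.0
```

```bash
python3 look.py 6
python3 - <<'E'
import cv2,numpy as np
from h import *
c=snap('wrist','w6.png'); im=cv2.imread('pics/w6.png')
q=[cv2.resize(cv2.imread('pics/scene_6.png')[170:270,190:320],(390,300),interpolation=2),cv2.resize(im,(400,300))]
cv2.imwrite('pics/c6.png',cv2.convertScaleAbs(np.hstack(q),alpha=1.5))
E
```

```text
10.4 [ 0.5238 -0.0694  0.2222] [-1.8  0.2 -0.7]
scene board [ 0.6581 -0.0894  0.046 ] 429
side board [ 0.6494 -0.0787  0.046 ] 241
```

View pics/c6.png

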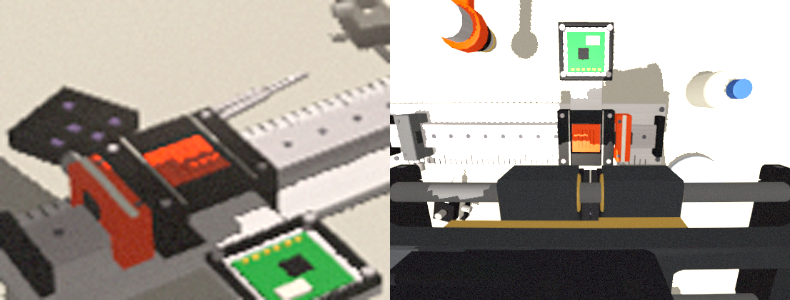

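The carriage sits against the stop with only the bumper gap (about 2 px at column 615). The pad is up, the board hasn't moved since release, and the fingers are clear.

```bash
python3 -c "
from cell import env
print(env.sign_off())"
```

```text
the job is handed in; nothing more can be done
None
```

The carriage was pushed, pad pressed, up against the orange marked stop and braked there; the fingers are clear, nothing else was touched as far as the pictures show, and the job was handed in at about 10.6 s.

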